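# Roll the rolling pin into its vee cradle and clamp it

### The job

Put the rolling pin away so that it cannot roll onto the hob: roll it across the deck of its cradle into the vee groove without picking it up, and slide it lengthwise until its handle end rests against the rubber buffer of the upright stop. Let go so that it settles by itself in the vee, and only then swing the hold-down arm over and press it down until its rubber foot bears firmly, but gently, on the pin and stays so when you let go. Leave the other things on the worktop where they are.

Things in the scene. Friction and masses are not known exactly. Their poses are not given: they have to be found in the camera images.
- pin: Wooden rolling pin: barrel 50 mm diameter, 200 mm long, a 24 mm diameter handle at each end; 330 mm overall, about 0.4 kg. Origin in the middle of its axis; its y axis runs along the pin (x, z turn as it rolls). It starts loose on the cradle's deck, roughly parallel to the groove, axis 69 mm above the worktop, 65 to 105 mm from the vee, 28 to 60 mm short of home against the stop.
- cradle: Fixed wooden cradle. Origin on the worktop under the middle of the vee's bottom line; x points from the deck across the vee to the hold-down's post, y along the vee to the stop, z up. Deck: flat, 44 mm up, x -150 to -24 mm, y -110 to 110 mm, a 5 mm lip on its x -150 edge. Behind the vee a block (56 mm high, to x 85) carries two hinge cheeks 120 mm high at x 51 to 73, y within 17 mm.
- vee (a point): Middle of the bottom line of the 90 degree vee groove, 20 mm above the worktop; the groove runs along the cradle's y, 220 mm long. Its flanks rise to 44 mm at cradle x -24 mm (flush with the deck) and to 56 mm at x +36 mm. A seated pin has its axis at cradle x 0, 55 mm above the worktop, its handles overhanging the vee's ends.
- stop (a point): Centre of the face of the round rubber buffer (30 mm across) on the upright stop plate at the +y end of the vee, at cradle x 0, y 165 mm, 55 mm above the worktop. The buffer stands 10 mm proud of the plate (70 mm wide, 12 mm thick, top 90 mm up) and gives 1 mm per 2.5 N, 8 mm at most. A pin whose handle end touches it has its middle at cradle y 0. The pin drags in the vee (2 to 5 N).
- hinge (a point): Middle of the hold-down's hinge axis (parallel to cradle y), at cradle x 62 mm, y 0, 105 mm up. The hinge is stiff: 0.4 N m, some 3.3 N at the cross bar, and stays where it is left. The foot should press the pin with some 3 to 12 N, and more than 18 N dents the wood. A force at the cross bar acts twofold at the foot, less what the hinge takes.
- hold_down: Steel arm, 16 mm wide, 8 mm thick; origin on the hinge axis (its y), its -x points along the arm to the cross bar. Level over the vee is 0 deg; it starts open at 92 to 112 deg. 60 mm out, underneath, is a screw foot with a 24 mm rubber pad (gives 1 mm per 6 N, 6 mm at most). Its length differs each time, unreported: it meets a seated pin with the arm 0 to 13 deg above level; find it by feel.
- hold_down_bar (a point): Middle of the steel cross bar at the free end of the hold-down arm: 14 mm diameter, 90 mm long (along the hinge's direction), 120 mm from the hinge axis. To be pushed over from behind or pinched. With nothing below, the arm can go to 17 deg below level.
- bowl: White bowl, 140 mm across, 65 mm high; origin under its centre. Bystander.
- pepper_mill: Dark wooden pepper mill, 56 mm across, 158 mm high; origin under its centre. Bystander.
- jar: Glass jar with a steel lid, 72 mm across, 110 mm high; origin under its centre. Bystander.
- cutter: Steel ring pastry cutter, 70 mm across, 40 mm high; origin under its centre. Bystander.
- can: Food can, 74 mm across, 100 mm high; origin under its centre. Bystander.
- spatula: Red spatula lying flat along its x axis, about 250 mm long. Bystander.

How it is judged:
By the outcome, as a careful person would: the job done as asked, in the order asked, and still so for the second after the job is handed in, with the robot touching nothing.
It also fails if it takes over 72 s, if anything falls off the work surface, if the arm or the gripper's body presses on something with over 40 N, if the wrist force passes 120 N, or if a joint passes its speed limit or range.

### The arm

A 6-joint arm with a two-finger parallel gripper is mounted at the origin on the work surface. World frame = base frame: x ahead of the robot, y to its left, z up, the work surface at z = 0. Lengths are in m, angles in rad, forces in N, time in s.
With the tool pointing down it reaches from about 0.275 to 0.85 m from the base axis. Payload 5.2 kg.
Tool frame: the origin (TCP) lies midway between the tips of the shut fingers; the grasp point (between the pads) lies 19 mm behind it; z points along the fingers, y is the line along which they close (so a half turn about z gives the same grasp; the last joint's range is limited). The gripper opens to 85 mm and grips with 20 to 120 N. Pads are 22 mm wide; open, the fingers measure 114 mm over their backs; the gripper's body (76 mm by 85 mm) begins 54 mm behind the grasp point. The pads swing forward as they close: fully open they stand 13 mm farther back than shut.
Start: joints at [-0.203, 0.259, 1.535, -0, 1.348, -0.203], TCP at [0.55, 0, 0.201] pointing down, gripper open.
Joint ranges: [-3.14, 3.14], [-0.91, 2.08], [0.19, 2.58], [-1.22, 4.36], [0.22, 2.71], [-3.12, 3.12]. Speed limits (rad/s): [2.57, 2.57, 3.14, 3.14, 3.14, 3.14].

### API

Orientations are given as a unit quaternion [w, x, y, z].
In Python, from bench import * gives the robot as it stands.
- The arm moves only by the tool send_rows, never from a script. Its argument "steps" is one flat list of numbers, 6 for each row, row after row: the shift along the tool's x, y, z in m, then the turn, a rotation vector about the tool's x, y, z in degrees. A call has 1 to 10 rows; each row shifts and turns the commanded pose from where the row before left it, along the tool's axes as they then stand; what a row does not reach is not made up. A row lasts 1/8 s, in which the tool goes at most 62.5 mm and 10.7 degrees, less where a joint would pass 70% of its speed; a pose out of reach is approached as far as the arm can. A call is refused whole if a number of a shift passes 0.0625 or a number of a turn 10.7, either way. A call with a gripper value outside its range is refused whole. "hand" is the opening in per cent of the stroke, from 0 (shut) to 100 (fully open), set as the call begins (left out, the last holds). The fingers move at their own pace and stop on an object; "squeeze" is the grip in N (left out, the last holds). Time passes only in rows, so rows that do not move let the fingers close. It gives the time, the measured TCP pose, the force, the opening and the grip force at its end, in the units of the state.
- read_state(): the state, without advancing time (a new reading comes with each control period).
- read_camera(name): name is "scene" or "side" or "wrist"; returns the picture (420x560x3 uint8, blue, green, red); there is no depth.
- camera_params(name): a dict with "K" (3x3 intrinsics, pixels), "cam_to_world" (4x4, takes a point from camera to world coordinates). Camera axes: x right, y down, z forward; pixel columns grow to the right and rows downward; lengths in m; the calibration is good to about 2 mm. A picture is of the moment at which its call begins: read the wrist's pose just before it. camera_params takes no time and is no camera call; for the wrist camera it gives the pose at the moment of the call.
- hand_in(): hands the job in; it is judged then, once.
The state is a dict: "time": time; "joint_positions": joint angles; "qvel": joint speeds; "tau": joint torques, N m; "tcp_pos": TCP position; "ee_rot": TCP orientation; "contact_force": force on the tool from outside, world axes, zero at the start; "moment": the same for the moment, N m; "opening": finger opening in m; "grasp_force": force on a finger pad.
Only numpy, scipy, OpenCV 4.12 (cv2) and the standard library are available. Lean on these libraries where they do the work, as an engineer would, in place of code of your own. Each camera call takes 0.05 s, during which the arm holds its last target. There are 200 camera calls.

## Working session

There is one attempt and no reset: what is moved stays moved. The work goes in short steps, Python scripts to look and compute and a tool call to move; the robot and the scene stay as the last step left them, time stands still between calls to the robot, and variables do not carry over. Pictures are saved under pics/ and viewed, at most 10 in all, crops included, and the job is handed in when it is done.

Besides the shell and the picture viewer there is one more tool, called after "Emit:" as name(argument=value, ...) on one line, values as JSON. send_rows: Moves the arm, as the interface text tells. Its arguments: {"type":"object","properties":{"steps":{"type":"array"},"hand":{"type":"number"},"squeeze":{"type":"number"}},"required":["steps"]}

```bash
mkdir -p pics; ls; python3 - <<'E'
from bench import *
import cv2,numpy as np
for n in ("scene","side"):
    im=read_camera(n); cv2.imwrite(f"pics/{n}0.png",im)
    p=camera_params(n); print(n,np.round(p["K"],1).tolist(),np.round(p["cam_to_world"],3).tolist())
s=read_state(); print({k:np.round(v,3).tolist() for k,v in s.items()})
E
```

```text
pics
scene [[526.3, 0.0, 283.8], [0.0, 526.3, 209.8], [0.0, 0.0, 1.0]] [[0.806, 0.363, -0.468, 1.232], [0.592, -0.522, 0.614, -0.971], [-0.022, -0.772, -0.635, 1.0], [0.0, 0.0, 0.0, 1.0]]
side [[388.3, 0.0, 271.0], [0.0, 388.3, 203.7], [0.0, 0.0, 1.0]] [[0.744, -0.37, 0.556, -0.122], [-0.667, -0.444, 0.598, -0.797], [0.025, -0.816, -0.577, 0.788], [0.0, 0.0, 0.0, 1.0]]
{'time': 0.1, 'joint_positions': [-0.203, 0.259, 1.536, -0.0, 1.348, -0.203], 'qvel': [0.001, -0.001, -0.003, 0.0, -0.0, 0.001], 'tau': [0.003, -44.697, -29.125, -0.0, 0.006, -0.0], 'tcp_pos': [0.549, 0.0, 0.2], 'ee_rot': [-0.001, 0.707, 0.707, -0.0], 'contact_force': [-0.478, -0.503, -0.244], 'moment': [-0.036, 0.047, 0.014], 'grasp_force': 0.0, 'opening': 0.085}
```

View pics/scene0.png

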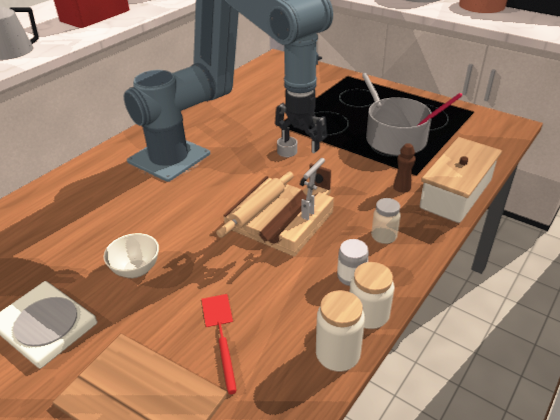

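View pics/side0.png

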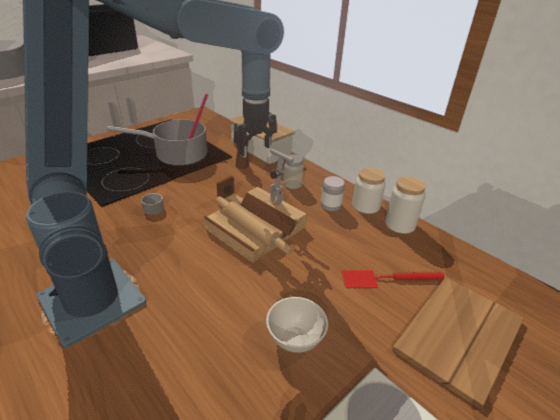

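The scene view shows the cradle around (285,215) with the pin on its deck, the arm open, and the stop at (322,178). The side view shows it around (255,220). I'll enlarge both.

```bash
python3 - <<'E'
import cv2
a=cv2.imread("pics/scene0.png")[145:257,205:355]; b=cv2.imread("pics/side0.png")[140:265,190:320]
cv2.imwrite("pics/sc.png",cv2.resize(a,None,fx=5,fy=5,interpolation=cv2.INTER_CUBIC))
cv2.imwrite("pics/si.png",cv2.resize(b,None,fx=4.5,fy=4.5,interpolation=cv2.INTER_CUBIC))
E
```

```text
(no output)
```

View pics/sc.png

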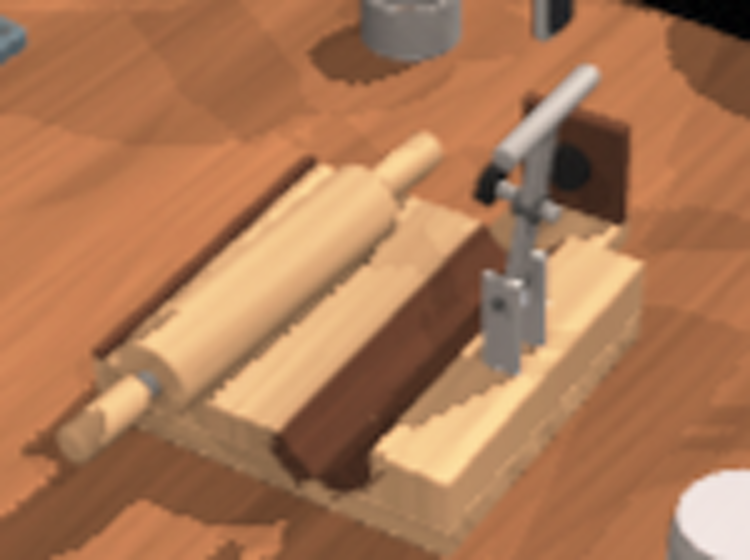

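View pics/si.png

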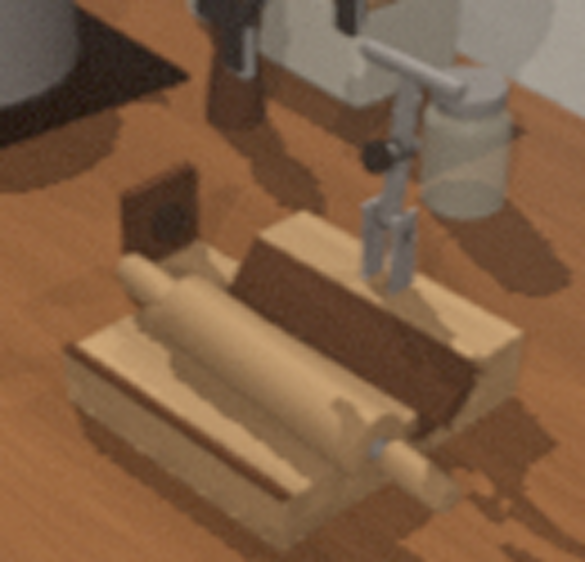

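```bash
cat >h.py <<'E'
from bench import *
import cv2,numpy as np
from scipy.optimize import least_squares
from scipy.spatial.transform import Rotation as R
P={n:camera_params(n) for n in("scene","side")}
def proj(n,X,p=None):
    p=p or P[n]; T=np.linalg.inv(np.array(p["cam_to_world"])); q=(np.atleast_2d(X)@T[:3,:3].T+T[:3,3])@np.array(p["K"]).T
    return q[:,:2]/q[:,2:]
def tow(c,X):
    X=np.atleast_2d(X); co,s=np.cos(c[2]),np.sin(c[2])
    return np.c_[c[0]+co*X[:,0]-s*X[:,1],c[1]+s*X[:,0]+co*X[:,1],X[:,2]]
E
python3 - <<'E'
from h import *
D={"scene":[(85,-110,56,448,488),(36,-110,56,380,440),(85,110,56,642,262),(-24,-110,44,275,437),(-24,110,44,482,228),(-150,110,49,313,158),(-150,-110,49,97,352),(35,175,90,628,125),(-35,175,90,527,95),(0,165,55,572,168)],
"side":[(36,110,56,262,240),(85,110,56,305,212),(85,-110,56,522,332),(36,-110,56,475,372),(-150,110,49,68,345),(-150,-110,49,287,497),(-150,-110,0,283,552),(-35,175,90,122,195),(35,175,90,195,165),(0,165,55,172,222)]}
def px(n,uv):
    uv=np.array(uv,float); return uv/5+[205,145]-.4 if n=="scene" else uv/4.5+[190,140]-.4
def f(c): return np.concatenate([(proj(n,tow(c,np.array(D[n])[:,:3]/1000))-px(n,np.array(D[n])[:,3:])).ravel() for n in D])
best=min((least_squares(f,[.55,0,a],loss="soft_l1") for a in np.arange(-3,3,.7)),key=lambda r:r.cost)
c=best.x; print("cradle",c.round(4),np.degrees(c[2]),best.cost); print(f(c).reshape(-1,2).round(1).tolist())
pin={"scene":[(-165,77,443),(165,428,148)],"side":[(165,130,268),(-165,447,495)]}
def g(q):  # pin in cradle coords x,y,yaw
    o=[]
    for n in pin:
        for y,u,v in pin[n]:
            X=tow(q,[0,y/1000,.069]); o.append((proj(n,tow(c,X))-px(n,[[u,v]])).ravel())
    return np.concatenate(o)
r=least_squares(g,[-.085,-.04,0]); print("pin in cradle",r.x.round(4),r.fun.round(1))
def h(t,dy=0):
    o=[]
    for n,e in {"scene":[(-45,502,157),(45,592,73)],"side":[(45,367,47),(-45,458,90)]}.items():
        for y,u,v in e: o.append((proj(n,tow(c,[.062-.12*np.cos(t[0]),y/1000,.105+.12*np.sin(t[0])]))-px(n,[[u,v]])).ravel())
    return np.concatenate(o)
r=least_squares(h,[1.75]); print("arm",np.degrees(r.x),r.fun.round(1))
E
```

```text
cradle [ 0.5426 -0.0442  0.0757] 4.339295861127814 16.199072423595
[[0.3, -1.0], [-1.8, 2.2], [0.6, -0.3], [0.7, -1.4], [0.2, -1.6], [-1.0, -1.4], [-0.7, -0.9], [-0.8, 1.3], [-1.0, 0.6], [-1.8, 0.4], [-0.7, -1.8], [0.0, -0.9], [0.5, -0.6], [0.9, -2.9], [-0.7, -0.5], [-0.6, -0.6], [0.3, -0.2], [1.5, 0.2], [1.0, -0.7], [0.7, 0.1]]
pin in cradle [-0.0842 -0.0333 -0.0617] [-0.7  0.3  0.4 -0.9 -0.5 -1.   0.7  0.2]
arm [98.06055307] [ 0.1  0.1 -0.6 -0.4 -0.3 -0.6  1.1 -0. ]
```

Emit:
send_rows(steps=[-0.029, -0.046, 0, 0, 0, 0, -0.029, -0.046, 0, 0, 0, 0, -0.029, -0.046, 0, 0, 0, 0, 0, 0, 0, 0, 0, 10.7, 0, 0, 0, 0, 0, 10.7, 0, 0, 0, 0, 0, 10.7, 0, 0, 0, 0, 0, 10.7, 0, 0, 0, 0, 0, 10.7, 0, 0, 0, 0, 0, 10.7, 0, 0, 0, 0, 0, 10.7])

```text
time: 1.35
tcp_pos: [0.4117, -0.0868, 0.2002]
ee_rot: [-0.0, 0.992, 0.128, -0.0]
contact_force: [0.8, -0.1, -0.3]
opening: 0.0856
grasp_force: 0.0
```

Emit:
send_rows(steps=[0, 0, 0, 0, 0, 10.7, 0, 0, 0.04, 0, 0, 0, 0, 0, 0.04, 0, 0, 0, 0, 0, 0, 0, 0, 0])

```text
time: 1.85
tcp_pos: [0.4094, -0.0857, 0.1181]
ee_rot: [-0.002, 0.999, 0.038, -0.003]
contact_force: [-0.0, 0.1, 0.6]
opening: 0.0856
grasp_force: 0.0
```

```bash
cat >>h.py <<'E'
C=np.array([.5426,-.0442,.0757])
def toc(p):
    d=np.array(p[:2])-C[:2]; co,s=np.cos(C[2]),np.sin(C[2])
    return np.array([co*d[0]+s*d[1],-s*d[0]+co*d[1],p[2]])
def st():
    s=read_state(); q=s["ee_rot"]; T=R.from_quat([q[1],q[2],q[3],q[0]]).as_matrix()
    print("t",round(s["time"],2),"cradle",toc(s["tcp_pos"]).round(4),"toolx deg",np.degrees(np.arctan2(T[1,0],T[0,0])-C[2]).round(2),"z",T[:,2].round(3),"F",np.round(s["contact_force"],1),"op",round(s["opening"],4))
E
python3 - <<'E'
from h import *
st(); cv2.imwrite("pics/w1.png",read_camera("wrist"))
E
```

```text
t 1.85 cradle [-0.136  -0.0313  0.1181] toolx deg 0.06 z [-0.006  0.003 -1.   ] F [-0.   0.1  0.6] op 0.0856
```

View pics/w1.png

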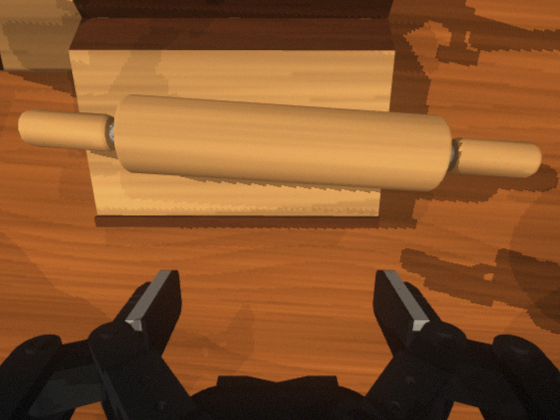

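The wrist view shows the deck: lip corners at (97,217) and (380,217), vee edge from (70,50) to (394,50), and the pin barrel between them. I'll check my pose against these.

```bash
python3 - <<'E'
from h import *
p=camera_params("wrist")
X=np.array([(-150,110,49),(-150,-110,49),(-24,110,44),(-24,-110,44)])/1000
seen=np.array([(95,217),(380,217),(69,50),(394,50)])
print(proj("w",tow(C,X),p).round(0).tolist())
r=least_squares(lambda c:(proj("w",tow(c,X),p)-seen).ravel(),C); print(r.x.round(4),r.fun.round(1))
c=r.x
e=np.array([(19,123),(541,161)])
q=least_squares(lambda q:(proj("w",tow(c,tow(q,[(0,.165,.069),(0,-.165,.069)])),p)-e).ravel(),[-.085,-.035,-.06]); print(q.x.round(4),q.fun.round(1))
E
```

```text
[[96.0, 225.0], [376.0, 225.0], [69.0, 49.0], [392.0, 49.0]]
[ 0.5448 -0.045   0.0766] [ 1.8  5.2 -1.9  5.4  0.6 -4.1 -0.5 -4.2]
[-0.0837 -0.0354 -0.071 ] [ 12.8  -1.9 -13.1  -4. ]
```

Emit:
send_rows(steps=[0.006, 0, 0.034, 0, 0, 0, 0, 0, 0.03, 0, 0, 0, 0, 0, 0.004, 0, 0, 0, 0.004, 0, 0, 0, 0, 0, 0.004, 0, 0, 0, 0, 0, 0.004, 0, 0, 0, 0, 0, 0.004, 0, 0, 0, 0, 0, 0.004, 0, 0, 0, 0, 0, 0.004, 0, 0, 0, 0, 0, 0.004, 0, 0, 0, 0, 0])

```text
time: 3.15
tcp_pos: [0.4461, -0.0843, 0.0524]
ee_rot: [-0.0, 0.999, 0.038, -0.0]
contact_force: [0.1, -0.0, -0.6]
opening: 0.0855
grasp_force: 0.0
```

Emit:
send_rows(steps=[0.004, 0, 0, 0, 0, 0, 0.004, 0, 0, 0, 0, 0, 0.004, 0, 0, 0, 0, 0, 0.004, 0, 0, 0, 0, 0, 0.004, 0, 0, 0, 0, 0, 0.004, 0, 0, 0, 0, 0, 0.003, 0, 0, 0, 0, 0, 0.003, 0, 0, 0, 0, 0, 0, 0, 0, 0, 0, 0])

```text
time: 4.28
tcp_pos: [0.476, -0.0821, 0.0525]
ee_rot: [0.0, 0.999, 0.038, 0.0]
contact_force: [0.5, 0.4, 0.2]
opening: 0.0856
grasp_force: 0.0
```

```bash
python3 - <<'E'
from h import *
st(); cv2.imwrite("pics/w2.png",read_camera("wrist"))
E
```

```text
t 4.28 cradle [-0.0693 -0.0327  0.0525] toolx deg 0.07 z [ 0. -0. -1.] F [0.5 0.4 0.2] op 0.0856
```

View pics/w2.png

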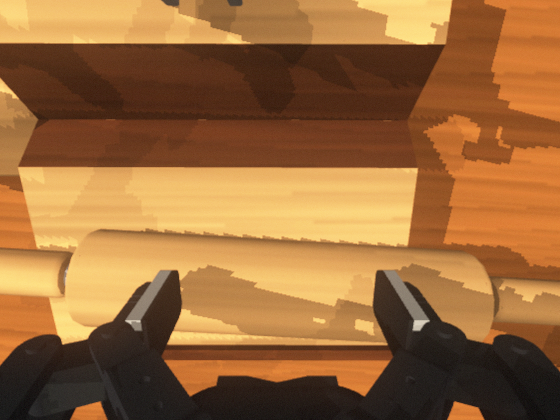

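The fingers at (150,300) and (400,300) overlap the pin in the image, and there is no force. I'll check the geometry numerically.

```bash
python3 - <<'E'
from h import *
p=camera_params("wrist"); T=np.array(p["cam_to_world"]); print(toc(T[:3,3]).round(3),T[:3,2].round(3))
s=read_state(); t=toc(s["tcp_pos"])
for dx in(-11,0,11):
  for z in(.0525,.0655,.1):
    print(dx,z,proj("w",tow(C,[[t[0]+dx/1000,t[1]+.043,z]]),p).round(0))
for x in(-.1,-.084,-.06,-.034): print(x,proj("w",tow(C,[[x,-.035,.069],[x-.025,-.035,.069],[x+.025,-.035,.069],[x,-.035,.094]]),p).round(0).tolist())
print(proj("w",tow(C,np.array([(-150,0,49),(-24,0,44),(0,0,20),(36,0,56)])/1000),p).round(0).tolist())
E
```

```text
[ 0.008 -0.033  0.227] [-0.307 -0.023 -0.951]
-11 0.0525 [[203. 261.]]
-11 0.0655 [[197. 273.]]
-11 0.1 [[180. 311.]]
0 0.0525 [[201. 244.]]
0 0.0655 [[196. 254.]]
0 0.1 [[178. 289.]]
11 0.0525 [[200. 226.]]
11 0.0655 [[194. 235.]]
11 0.1 [[175. 266.]]
-0.1 [[281.0, 308.0], [281.0, 345.0], [281.0, 267.0], [282.0, 338.0]]
-0.084 [[281.0, 282.0], [281.0, 321.0], [282.0, 239.0], [282.0, 310.0]]
-0.06 [[282.0, 240.0], [281.0, 283.0], [282.0, 193.0], [282.0, 263.0]]
-0.034 [[282.0, 191.0], [282.0, 239.0], [282.0, 139.0], [283.0, 207.0]]
[[227.0, 355.0], [218.0, 162.0], [222.0, 115.0], [206.0, 37.0]]
```

Emit:
send_rows(steps=[0, 0, -0.04, 0, 0, 0, -0.03, 0, 0, 0, 0, 0, -0.031, 0, 0, 0, 0, 0, 0, 0, 0, 0, 0, 0, 0, 0, 0, 0, 0, 0], hand=45)

```text
time: 4.95
tcp_pos: [0.4157, -0.0871, 0.0928]
ee_rot: [0.0, 0.999, 0.038, 0.001]
contact_force: [0.7, -0.4, 0.7]
opening: 0.0383
grasp_force: 0.0
```

Emit:
send_rows(steps=[0, 0, 0.03, 0, 0, 0, 0, 0, 0.008, 0, 0, 0, 0, 0, 0, 0, 0, 0])

```text
time: 5.32
tcp_pos: [0.4151, -0.0866, 0.0541]
ee_rot: [-0.0, 0.999, 0.039, -0.001]
contact_force: [-0.2, -0.7, -0.3]
opening: 0.0383
grasp_force: 0.0
```

```bash
python3 - <<'E'
from h import *
st(); a=read_camera("side")[130:280,180:330]; w=read_camera("wrist")[:,:]
cv2.imwrite("pics/m3.png",np.hstack([cv2.resize(a,(400,400),interpolation=cv2.INTER_CUBIC),cv2.resize(w,(400,300))[:0].reshape(0,400,3) if 0 else cv2.copyMakeBorder(cv2.resize(w,(400,300)),0,100,0,0,cv2.BORDER_CONSTANT)]))
E
```

```text
t 5.33 cradle [-0.1304 -0.0326  0.0541] toolx deg 0.08 z [-0.001  0.001 -1.   ] F [-0.2 -0.7 -0.3] op 0.0383
```

View pics/m3.png

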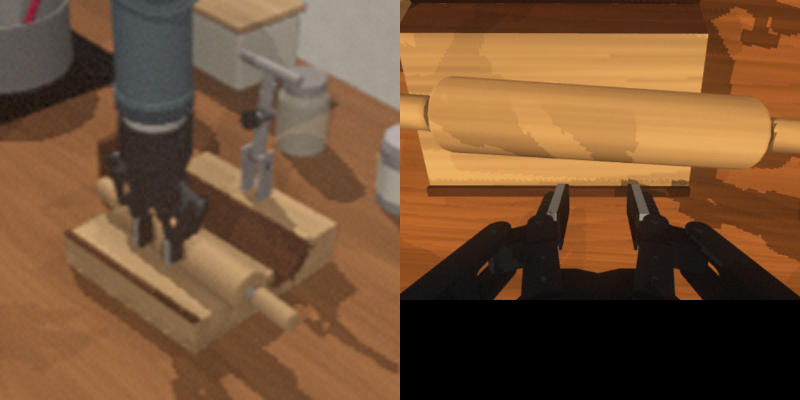

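```bash
python3 - <<'E'
from h import *
p=camera_params("wrist")
for z in(.054,.07,.085,.1): print(z,proj("side",tow(C,[[-.13,-.033+.025,z],[-.13,-.033-.025,z]])).round(0).tolist(),(proj("w",tow(C,[[-.13+.011,-.033+.019,z],[-.141,-.033+.019,z]]),p)*400/560+[400,0]).round(0).tolist())
E
```

```text
0.054 [[234.0, 229.0], [245.0, 236.0]] [[574.0, 161.0], [574.0, 186.0]]
0.07 [[234.0, 224.0], [245.0, 232.0]] [[572.0, 169.0], [572.0, 196.0]]
0.085 [[234.0, 220.0], [245.0, 228.0]] [[569.0, 178.0], [570.0, 207.0]]
0.1 [[233.0, 216.0], [245.0, 224.0]] [[566.0, 189.0], [568.0, 220.0]]
```

Emit:
send_rows(steps=[0, 0, 0.005, 0, 0, 0, 0, 0, 0.005, 0, 0, 0, 0, 0, 0, 0, 0, 0])

```text
time: 5.8
tcp_pos: [0.4147, -0.0866, 0.0442]
ee_rot: [-0.0, 0.999, 0.038, -0.0]
contact_force: [-0.8, -1.1, -0.1]
opening: 0.0383
grasp_force: 0.0
```

Emit:
send_rows(steps=[0, 0, 0.003, 0, 0, 0, 0, 0, 0.003, 0, 0, 0, 0, 0, 0, 0, 0, 0])

```text
time: 6.18
tcp_pos: [0.4148, -0.0867, 0.0383]
ee_rot: [-0.0, 0.999, 0.038, -0.0]
contact_force: [0.1, -0.7, 0.0]
opening: 0.0384
grasp_force: 0.0
```

Emit:
send_rows(steps=[0, 0, 0.002, 0, 0, 0, 0, 0, 0.002, 0, 0, 0, 0, 0, 0, 0, 0, 0])

```text
time: 6.55
tcp_pos: [0.4149, -0.0867, 0.0344]
ee_rot: [-0.0, 0.999, 0.038, -0.0]
contact_force: [0.3, 0.1, -0.5]
opening: 0.0387
grasp_force: 0.0
```

Emit:
send_rows(steps=[0.004, 0, 0, 0, 0, 0, 0.004, 0, 0, 0, 0, 0, 0.004, 0, 0, 0, 0, 0, 0.004, 0, 0, 0, 0, 0, 0.004, 0, 0, 0, 0, 0])

```text
time: 7.18
tcp_pos: [0.4352, -0.0852, 0.0345]
ee_rot: [0.0, 0.999, 0.038, -0.0]
contact_force: [-1.0, -0.4, -0.5]
opening: 0.0382
grasp_force: 0.1
```

```bash
python3 - <<'E'
from h import *
st(); a=read_camera("side")[130:280,180:330]; w=read_camera("wrist")
cv2.imwrite("pics/m4.png",np.hstack([cv2.resize(a,(400,400),interpolation=cv2.INTER_CUBIC),cv2.copyMakeBorder(cv2.resize(w,(400,300)),0,100,0,0,cv2.BORDER_CONSTANT)]))
E
```

```text
t 7.17 cradle [-0.1102 -0.0327  0.0345] toolx deg 0.07 z [-0. -0. -1.] F [-1.  -0.4 -0.5] op 0.0382
```

View pics/m4.png

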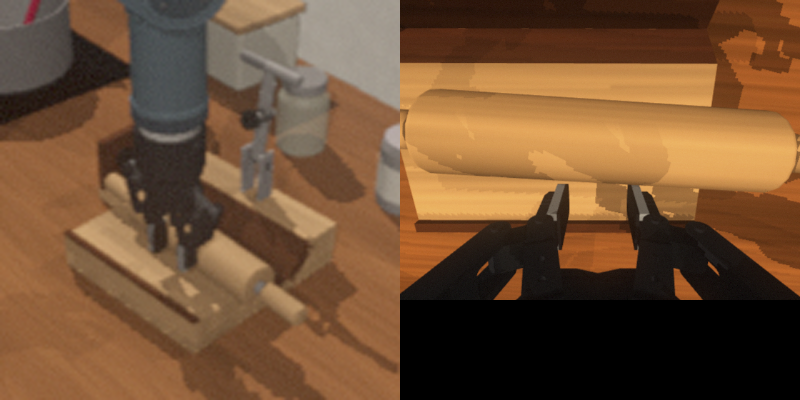

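Emit:
send_rows(steps=[0.004, 0, 0, 0, 0, 0, 0.004, 0, 0, 0, 0, 0, 0.004, 0, 0, 0, 0, 0, 0.004, 0, 0, 0, 0, 0, 0.004, 0, 0, 0, 0, 0, 0.004, 0, 0, 0, 0, 0, 0.004, 0, 0, 0, 0, 0, 0.004, 0, 0, 0, 0, 0, 0.004, 0, 0, 0, 0, 0, 0.004, 0, 0, 0, 0, 0])

```text
time: 8.52
tcp_pos: [0.4751, -0.0821, 0.0345]
ee_rot: [-0.0, 0.999, 0.038, -0.0]
contact_force: [-0.1, -0.5, 0.1]
opening: 0.0385
grasp_force: 0.1
```

Emit:
send_rows(steps=[0.004, 0, 0, 0, 0, 0, 0.004, 0, 0, 0, 0, 0, 0.004, 0, 0, 0, 0, 0, 0.004, 0, 0, 0, 0, 0, 0.004, 0, 0, 0, 0, 0, 0.004, 0, 0, 0, 0, 0, 0.004, 0, 0, 0, 0, 0, 0.003, 0, 0, 0, 0, 0, 0, 0, 0, 0, 0, 0])

```text
time: 9.65
tcp_pos: [0.5059, -0.0797, 0.0345]
ee_rot: [0.0, 0.999, 0.038, -0.0]
contact_force: [-0.7, 0.2, -0.6]
opening: 0.0383
grasp_force: 0.0
```

```bash
python3 - <<'E'
from h import *
st(); a=read_camera("side")[130:280,180:330]; w=read_camera("wrist")
cv2.imwrite("pics/m5.png",np.hstack([cv2.resize(a,(400,400),interpolation=cv2.INTER_CUBIC),cv2.copyMakeBorder(cv2.resize(w,(400,300)),0,100,0,0,cv2.BORDER_CONSTANT)]))
E
```

```text
t 9.65 cradle [-0.0393 -0.0327  0.0345] toolx deg 0.07 z [-0. -0. -1.] F [-0.7  0.2 -0.6] op 0.0383
```

View pics/m5.png

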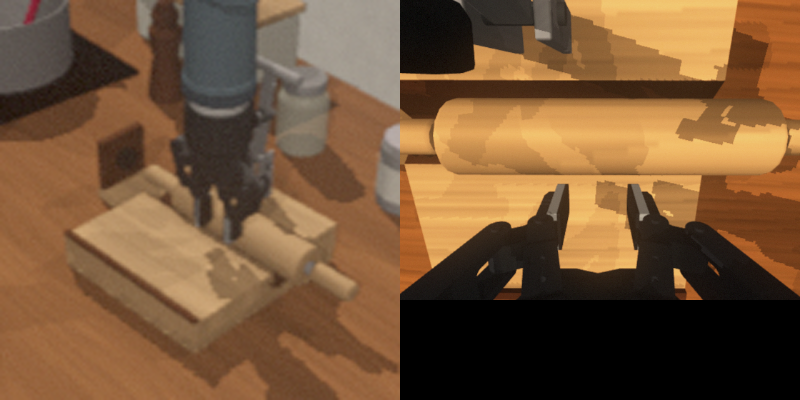

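The pin now lies in the vee and parallel to it, with its barrel ends at wrist pixels of about (46,200) and (556,200). I'll check the pin's y position and whether the space at its −y end is free.

```bash
python3 - <<'E'
from h import *
p=camera_params("wrist")
r=least_squares(lambda q:(proj("w",tow(C,[[0,q[0]+.1,.055],[0,q[0]-.1,.055]]),p)-[[47,195],[556,195]])[:,0],[-.03]); print("pin y",r.x,r.fun)
for n,u,v in[("scene",203,300),("scene",232,388),("scene",132,270),("side",345,280),("side",297,340)]:
    q=np.array(P[n]["cam_to_world"]); d=q[:3,:3]@np.linalg.solve(P[n]["K"],[u,v,1]); X=q[:3,3]-d*q[2,3]/d[2]; print(n,u,v,X.round(3),toc(X).round(3))
E
```

```text
pin y [-0.04411741] [ 42.90133283 -42.88807945]
scene 203 300 [ 0.538 -0.404  0.   ] [-0.031 -0.358  0.   ]
scene 232 388 [ 0.757 -0.548  0.   ] [ 0.176 -0.518  0.   ]
scene 132 270 [ 0.313 -0.437 -0.   ] [-0.259 -0.374 -0.   ]
side 345 280 [ 0.55  -0.385  0.   ] [-0.018 -0.34   0.   ]
side 297 340 [ 0.313 -0.434  0.   ] [-0.258 -0.371  0.   ]
```

Emit:
send_rows(steps=[-0.01, 0, -0.02, 0, 0, 0, 0, 0, -0.06, 0, 0, 0, 0, 0.05, 0, 0, 0, 0, 0, 0.05, 0, 0, 0, 0, 0, 0.05, 0, 0, 0, 0, 0, 0.055, 0, 0, 0, 0, 0.049, 0, 0, 0, 0, 0, 0, 0, 0, 0, 0, -10.7, 0, 0, 0, 0, 0, -10.7, 0, 0, 0, 0, 0, -10.7], hand=0)

```text
time: 11.0
tcp_pos: [0.5601, -0.2811, 0.1141]
ee_rot: [-0.0, 0.949, 0.316, -0.0]
contact_force: [0.5, -0.2, 0.5]
opening: -0.0001
grasp_force: 0.0
```

Emit:
send_rows(steps=[0, 0, 0, 0, 0, -10.7, 0, 0, 0, 0, 0, -10.7, 0, 0, 0, 0, 0, -10.7, 0, 0, 0, 0, 0, -10.7, 0, 0, 0, 0, 0, -10.7, 0, 0, 0, 0, 0, -4.4, 0, 0, 0, 0, 0, 0])

```text
time: 11.88
tcp_pos: [0.5601, -0.2811, 0.1144]
ee_rot: [-0.0, 0.68, 0.733, -0.0]
contact_force: [0.2, 0.0, -0.9]
opening: 0.0
grasp_force: 0.0
```

```bash
python3 - <<'E'
from h import *
st()
E
```

```text
t 11.88 cradle [-0.0005 -0.2375  0.1144] toolx deg 90.01 z [-0.  0. -1.] F [ 0.2  0.  -0.9] op 0.0
```

Emit:
send_rows(steps=[0, 0, 0.04, 0, 0, 0, 0, 0, 0.032, 0, 0, 0, 0, 0, 0, 0, 0, 0])

```text
time: 12.25
tcp_pos: [0.5582, -0.2797, 0.0398]
ee_rot: [-0.003, 0.68, 0.733, -0.0]
contact_force: [0.0, 0.9, 0.1]
opening: -0.0002
grasp_force: 0.0
```

Emit:
send_rows(steps=[0.005, 0, 0, 0, 0, 0, 0.005, 0, 0, 0, 0, 0, 0.005, 0, 0, 0, 0, 0, 0.005, 0, 0, 0, 0, 0, 0.005, 0, 0, 0, 0, 0, 0.005, 0, 0, 0, 0, 0])

```text
time: 13.0
tcp_pos: [0.558, -0.2509, 0.0426]
ee_rot: [0.0, 0.679, 0.734, 0.0]
contact_force: [0.3, -0.4, -0.2]
opening: -0.0002
grasp_force: 0.0
```

Emit:
send_rows(steps=[0.004, 0, 0, 0, 0, 0, 0.004, 0, 0, 0, 0, 0])

```text
time: 13.25
tcp_pos: [0.5574, -0.243, 0.0425]
ee_rot: [-0.0, 0.679, 0.734, -0.0]
contact_force: [-0.1, -0.5, 0.0]
opening: 0.0002
grasp_force: 0.0
```

Emit:
send_rows(steps=[0.004, 0, 0, 0, 0, 0, 0.004, 0, 0, 0, 0, 0])

```text
time: 13.5
tcp_pos: [0.5568, -0.2351, 0.0425]
ee_rot: [-0.0, 0.679, 0.734, -0.0]
contact_force: [-0.2, -0.5, 0.4]
opening: -0.0001
grasp_force: 0.0
```

Emit:
send_rows(steps=[-0.02, 0, 0, 0, 0, 0, -0.018, 0, 0, 0, 0, 0, 0, 0, 0.017, 0, 0, 0, 0, 0, 0, 0, 0, 0])

```text
time: 14.0
tcp_pos: [0.5579, -0.2725, 0.023]
ee_rot: [-0.002, 0.68, 0.733, -0.0]
contact_force: [-0.1, 0.1, -0.4]
opening: -0.0004
grasp_force: 0.0
```

Emit:
send_rows(steps=[0.006, 0, 0, 0, 0, 0, 0.006, 0, 0, 0, 0, 0, 0.004, 0, 0, 0, 0, 0, 0.004, 0, 0, 0, 0, 0, 0.004, 0, 0, 0, 0, 0])

```text
time: 14.62
tcp_pos: [0.558, -0.2492, 0.0257]
ee_rot: [0.0, 0.679, 0.734, -0.0]
contact_force: [0.4, -2.1, -0.3]
opening: 0.0003
grasp_force: 1.2
```

Emit:
send_rows(steps=[0.004, 0, 0, 0, 0, 0, 0.004, 0, 0, 0, 0, 0])

```text
time: 14.88
tcp_pos: [0.5575, -0.2414, 0.0257]
ee_rot: [0.0, 0.679, 0.734, -0.0]
contact_force: [-0.6, -2.7, -0.6]
opening: 0.0002
grasp_force: 1.4
```

Emit:
send_rows(steps=[0.004, 0, 0, 0, 0, 0, 0.004, 0, 0, 0, 0, 0])

```text
time: 15.12
tcp_pos: [0.5569, -0.2333, 0.0257]
ee_rot: [0.0, 0.679, 0.734, 0.0]
contact_force: [0.7, -3.6, 1.2]
opening: -0.0001
grasp_force: 1.6
```

Emit:
send_rows(steps=[0.004, 0, 0, 0, 0, 0, 0.004, 0, 0, 0, 0, 0])

```text
time: 15.38
tcp_pos: [0.5563, -0.2253, 0.0257]
ee_rot: [0.0, 0.679, 0.734, 0.0]
contact_force: [0.3, -3.9, 1.5]
opening: 0.0001
grasp_force: 1.7
```

Emit:
send_rows(steps=[0.002, 0, 0, 0, 0, 0, 0, 0, 0, 0, 0, 0])

```text
time: 15.62
tcp_pos: [0.556, -0.223, 0.0256]
ee_rot: [-0.0, 0.679, 0.734, 0.0]
contact_force: [-0.2, -2.5, 1.5]
opening: 0.0001
grasp_force: 1.0
```

Emit:
send_rows(steps=[0.002, 0, 0, 0, 0, 0, 0, 0, 0, 0, 0, 0])

```text
time: 15.88
tcp_pos: [0.5558, -0.2213, 0.0256]
ee_rot: [0.0, 0.679, 0.734, 0.0]
contact_force: [0.8, -2.8, 0.7]
opening: 0.0002
grasp_force: 1.4
```

Emit:
send_rows(steps=[0.002, 0, 0, 0, 0, 0, 0, 0, 0, 0, 0, 0])

```text
time: 16.12
tcp_pos: [0.5557, -0.2194, 0.0256]
ee_rot: [0.0, 0.679, 0.734, 0.0]
contact_force: [1.1, -3.3, 1.6]
opening: 0.0002
grasp_force: 1.7
```

Emit:
send_rows(steps=[0.002, 0, 0, 0, 0, 0, 0, 0, 0, 0, 0, 0])

```text
time: 16.38
tcp_pos: [0.5556, -0.2179, 0.0256]
ee_rot: [0.001, 0.679, 0.734, -0.0]
contact_force: [1.2, -4.8, 0.1]
opening: -0.0
grasp_force: 2.7
```

Emit:
send_rows(steps=[0.002, 0, 0, 0, 0, 0, 0, 0, 0, 0, 0, 0])

```text
time: 16.62
tcp_pos: [0.5555, -0.2167, 0.0256]
ee_rot: [0.001, 0.679, 0.734, -0.001]
contact_force: [2.0, -7.0, -0.0]
opening: 0.0
grasp_force: 3.7
```

Emit:
send_rows(steps=[0.001, 0, 0, 0, 0, 0, 0, 0, 0, 0, 0, 0])

```text
time: 16.88
tcp_pos: [0.5555, -0.2162, 0.0256]
ee_rot: [0.001, 0.679, 0.734, -0.001]
contact_force: [1.3, -9.1, 0.4]
opening: 0.0003
grasp_force: 4.5
```

The buffer is compressed under about 6 N beyond the drag. I'll back off gently so the pin settles, then go round behind the bar.

Emit:
send_rows(steps=[-0.003, 0, 0, 0, 0, 0, -0.006, 0, 0, 0, 0, 0, -0.02, 0, 0, 0, 0, 0, 0, 0, -0.052, 0, 0, 0, 0, 0, -0.052, 0, 0, 0, 0, 0, -0.052, 0, 0, 0, 0, 0.058, 0, 0, 0, 0, 0, 0.06, 0, 0, 0, 0, 0, 0, 0, 0, 0, 0])

```text
time: 18.0
tcp_pos: [0.6775, -0.2338, 0.1781]
ee_rot: [-0.002, 0.679, 0.734, 0.0]
contact_force: [-0.0, -0.8, 0.4]
opening: 0.0
grasp_force: 0.0
```

Emit:
send_rows(steps=[0.055, 0, 0, 0, 0, 0, 0.055, 0, 0, 0, 0, 0, 0.055, 0, 0, 0, 0, 0, 0, 0, 0, 0, 0, 0])

```text
time: 18.5
tcp_pos: [0.661, -0.0659, 0.1817]
ee_rot: [-0.001, 0.678, 0.735, 0.0]
contact_force: [-0.7, 0.4, -0.4]
opening: 0.0004
grasp_force: 0.0
```

```bash
python3 - <<'E'
from h import *
st(); a=read_camera("side")[100:250,180:330]; b=read_camera("scene")[110:260,205:355]
f=lambda a:cv2.resize(a,(400,400),interpolation=cv2.INTER_CUBIC)
cv2.imwrite("pics/m6.png",np.hstack([f(a),f(b)]))
E
```

```text
t 18.5 cradle [ 0.1164 -0.0306  0.1817] toolx deg 90.33 z [-0.001  0.002 -1.   ] F [-0.7  0.4 -0.4] op 0.0004
```

View pics/m6.png

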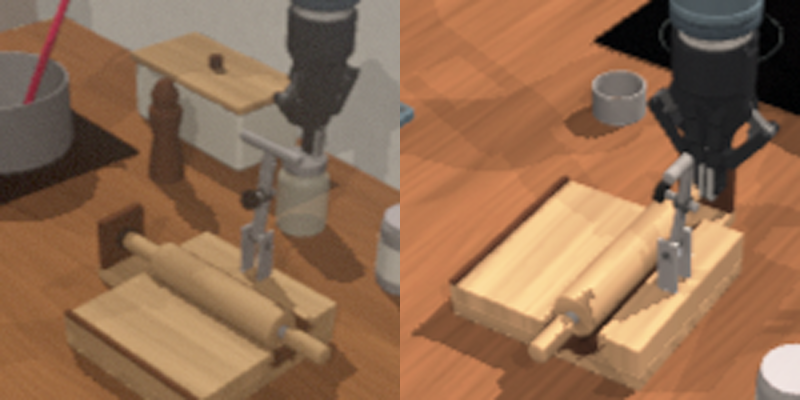

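The pin lies parallel in the vee with its handle at the buffer. The gripper is behind the bar, with the fingertip at scene pixel (319,184) and side pixel (298,159). I can estimate the true tip height from those.

```bash
python3 - <<'E'
from h import *
for z in(.18,.195,.21,.225): print(z,proj("scene",tow(C,[[.1164,-.0306,z]])).round(0),proj("side",tow(C,[[.1164,-.0306,z]])).round(0))
E
```

```text
0.18 [[321. 192.]] [[296. 166.]]
0.195 [[321. 187.]] [[296. 162.]]
0.21 [[321. 182.]] [[297. 158.]]
0.225 [[321. 177.]] [[297. 153.]]
```

Emit:
send_rows(steps=[0, -0.006, 0.006, 0, 0, 0, 0, -0.007, 0, 0, 0, 0, 0, -0.007, 0, 0, 0, 0, 0, -0.007, 0, 0, 0, 0])

```text
time: 19.1
tcp_pos: [0.6363, -0.0728, 0.1763]
ee_rot: [0.002, 0.68, 0.733, 0.001]
contact_force: [4.0, -1.4, 2.8]
opening: 0.0005
grasp_force: 1.9
```

Emit:
send_rows(steps=[0, -0.007, 0, 0, 0, 0, 0, -0.007, 0, 0, 0, 0, 0, -0.007, 0, 0, 0, 0])

```text
time: 19.48
tcp_pos: [0.6143, -0.0733, 0.1759]
ee_rot: [0.0, 0.679, 0.734, 0.0]
contact_force: [2.9, -1.2, 1.5]
opening: 0.0001
grasp_force: 1.6
```

Emit:
send_rows(steps=[0, -0.008, 0.001, 0, 0, 0, 0, -0.008, 0.002, 0, 0, 0, 0, -0.008, 0.002, 0, 0, 0, 0, -0.008, 0.003, 0, 0, 0, 0, -0.008, 0.004, 0, 0, 0, 0, -0.007, 0.004, 0, 0, 0])

```text
time: 20.23
tcp_pos: [0.567, -0.077, 0.1591]
ee_rot: [-0.0, 0.679, 0.734, -0.0]
contact_force: [2.4, -0.3, 2.2]
opening: -0.0
grasp_force: 1.2
```

Emit:
send_rows(steps=[0, -0.006, 0.005, 0, 0, 0, 0, -0.006, 0.005, 0, 0, 0, 0, -0.006, 0.005, 0, 0, 0, 0, -0.006, 0.005, 0, 0, 0])

```text
time: 20.72
tcp_pos: [0.5433, -0.0789, 0.1391]
ee_rot: [-0.0, 0.679, 0.734, -0.0]
contact_force: [2.4, 0.3, 1.2]
opening: 0.0002
grasp_force: 1.4
```

Emit:
send_rows(steps=[0, -0.005, 0.006, 0, 0, 0, 0, -0.005, 0.006, 0, 0, 0, 0, -0.005, 0.007, 0, 0, 0, 0, -0.004, 0.006, 0, 0, 0])

```text
time: 21.22
tcp_pos: [0.5244, -0.0803, 0.114]
ee_rot: [-0.0, 0.679, 0.734, -0.0]
contact_force: [2.2, -0.1, 2.4]
opening: 0.0002
grasp_force: 1.1
```

Emit:
send_rows(steps=[0, 0.01, -0.005, 0, 0, 0, 0, 0, -0.03, 0, 0, 0, 0, 0, -0.03, 0, 0, 0, 0, -0.022, 0, 0, 0, 0, 0.015, -0.02, 0, 0, 0, 0, 0, 0, 0, 0, 0, 0])

```text
time: 21.98
tcp_pos: [0.4909, -0.0671, 0.1798]
ee_rot: [-0.0, 0.679, 0.734, -0.0]
contact_force: [0.5, 0.6, -0.2]
opening: 0.0001
grasp_force: 0.0
```

Emit:
send_rows(steps=[0, 0, 0.005, 0, 0, 0, 0, 0, 0.005, 0, 0, 0, 0, 0, 0.005, 0, 0, 0])

```text
time: 22.35
tcp_pos: [0.492, -0.068, 0.1638]
ee_rot: [-0.0, 0.679, 0.734, -0.0]
contact_force: [0.1, 0.4, -0.4]
opening: -0.0002
grasp_force: 0.0
```

Emit:
send_rows(steps=[0, 0, 0.005, 0, 0, 0, 0, 0, 0.005, 0, 0, 0, 0, 0, 0.005, 0, 0, 0])

```text
time: 22.72
tcp_pos: [0.4918, -0.0678, 0.1491]
ee_rot: [-0.0, 0.679, 0.734, -0.0]
contact_force: [-0.0, 0.1, 0.6]
opening: 0.0001
grasp_force: 0.0
```

```bash
python3 - <<'E'
from h import *
st()
E
```

```text
t 22.73 cradle [-0.0525 -0.0197  0.1491] toolx deg 90.06 z [-0. -0. -1.] F [-0.   0.1  0.6] op 0.0001
```

Emit:
send_rows(steps=[0, 0, 0.004, 0, 0, 0, 0, 0, 0.004, 0, 0, 0])

```text
time: 22.98
tcp_pos: [0.4916, -0.0678, 0.1414]
ee_rot: [-0.0, 0.679, 0.734, -0.0]
contact_force: [-4.5, -0.3, 5.1]
opening: 0.0001
grasp_force: 3.7
```

Emit:
send_rows(steps=[0, 0, 0.004, 0, 0, 0, 0, 0, 0.004, 0, 0, 0])

```text
time: 23.22
tcp_pos: [0.4876, -0.068, 0.1333]
ee_rot: [-0.003, 0.679, 0.734, -0.003]
contact_force: [-17.5, -3.3, 11.5]
opening: -0.0003
grasp_force: 9.7
```

Emit:
send_rows(steps=[0, 0, 0.004, 0, 0, 0, 0, 0, 0.003, 0, 0, 0])

```text
time: 23.48
tcp_pos: [0.4841, -0.0681, 0.1255]
ee_rot: [-0.005, 0.679, 0.734, -0.006]
contact_force: [-24.5, -4.6, 13.6]
opening: 0.0002
grasp_force: 13.2
```

Emit:
send_rows(steps=[0, -0.004, -0.005, 0, 0, 0, 0, -0.004, -0.02, 0, 0, 0, 0, 0, -0.04, 0, 0, 0, 0, 0, 0, 0, 0, 0])

```text
time: 23.98
tcp_pos: [0.4863, -0.0692, 0.1948]
ee_rot: [0.004, 0.679, 0.734, 0.002]
contact_force: [0.2, -0.6, -0.5]
opening: -0.0001
grasp_force: 0.0
```

```bash
python3 - <<'E'
from h import *
st()
b0=cv2.imread("pics/scene0.png")
for n in("scene","side"):
    im=read_camera(n); cv2.imwrite(f"pics/n_{n}.png",im)
    # score bar angle: brightness profile along projected bar vs. neighbours
    g=cv2.cvtColor(im,cv2.COLOR_BGR2GRAY).astype(np.float32); sat=cv2.cvtColor(im,cv2.COLOR_BGR2HSV)[...,1].astype(np.float32)
    o=[]
    for d in range(20,60,3):
        t=np.radians(d); ys=np.r_[np.linspace(-.044,-.012,20),np.linspace(.012,.044,20)]
        uv=proj(n,tow(C,np.c_[np.full(40,.062-.12*np.cos(t)),ys,np.full(40,.105+.12*np.sin(t))])).astype(np.float32)
        o.append((d,int(cv2.remap(sat,uv[None,:,0],uv[None,:,1],1).mean()),int(cv2.remap(g,uv[None,:,0],uv[None,:,1],1).mean())))
    print(n,o)
E
```

```text
t 23.98 cradle [-0.058  -0.0207  0.1948] toolx deg 90.07 z [ 0.007 -0.003 -1.   ] F [ 0.2 -0.6 -0.5] op -0.0001
scene [(20, 28, 178), (23, 27, 200), (26, 29, 208), (29, 41, 199), (32, 55, 187), (35, 70, 177), (38, 82, 170), (41, 90, 166), (44, 90, 166), (47, 88, 168), (50, 87, 169), (53, 88, 165), (56, 96, 154), (59, 110, 140)]
side [(20, 41, 108), (23, 29, 146), (26, 75, 118), (29, 99, 117), (32, 116, 97), (35, 130, 84), (38, 130, 85), (41, 143, 86), (44, 119, 89), (47, 105, 86), (50, 99, 88), (53, 99, 91), (56, 100, 89), (59, 105, 75)]
```

Emit:
send_rows(steps=[0, 0.008, 0, 0, 0, 0, 0, 0, 0.02, 0, 0, 0, 0, 0, 0.02, 0, 0, 0, 0, 0, 0.01, 0, 0, 0, 0, 0, 0, 0, 0, 0])

```text
time: 24.7
tcp_pos: [0.4913, -0.0675, 0.1404]
ee_rot: [-0.001, 0.679, 0.734, -0.0]
contact_force: [-0.2, -0.4, 0.7]
opening: -0.0001
grasp_force: 0.0
```

Emit:
send_rows(steps=[0, 0, 0.004, 0, 0, 0, 0, 0, 0.004, 0, 0, 0])

```text
time: 24.95
tcp_pos: [0.4923, -0.068, 0.1339]
ee_rot: [0.001, 0.679, 0.734, 0.0]
contact_force: [0.0, -0.0, 0.6]
opening: 0.0001
grasp_force: 0.0
```

Emit:
send_rows(steps=[0, 0, 0.004, 0, 0, 0, 0, -0.001, 0.003, 0, 0, 0])

```text
time: 25.2
tcp_pos: [0.4909, -0.0679, 0.1266]
ee_rot: [0.0, 0.679, 0.734, 0.0]
contact_force: [-1.1, -0.1, 3.6]
opening: -0.0002
grasp_force: 1.5
```

```bash
python3 - <<'E'
from h import *
st()
E
```

```text
t 25.2 cradle [-0.0534 -0.0198  0.1266] toolx deg 90.06 z [ 0. -0. -1.] F [-1.1 -0.1  3.6] op -0.0002
```

Emit:
send_rows(steps=[0, 0.001, 0.003, 0, 0, 0, 0, 0, 0.003, 0, 0, 0])

```text
time: 25.45
tcp_pos: [0.4915, -0.0678, 0.1205]
ee_rot: [-0.0, 0.679, 0.734, -0.0]
contact_force: [-2.5, -0.2, 3.6]
opening: -0.0001
grasp_force: 1.7
```

Emit:
send_rows(steps=[0, 0, 0.003, 0, 0, 0, 0, -0.001, 0.003, 0, 0, 0])

```text
time: 25.7
tcp_pos: [0.4908, -0.0679, 0.1143]
ee_rot: [0.0, 0.679, 0.734, -0.0]
contact_force: [-2.3, -0.7, 3.3]
opening: -0.0001
grasp_force: 1.6
```

Emit:
send_rows(steps=[0, 0, 0.002, 0, 0, 0, 0, -0.001, 0.002, 0, 0, 0])

```text
time: 25.95
tcp_pos: [0.49, -0.0679, 0.1104]
ee_rot: [0.0, 0.679, 0.734, 0.0]
contact_force: [-0.5, 0.8, 3.1]
opening: -0.0001
grasp_force: 1.3
```

Emit:
send_rows(steps=[0, 0, 0.002, 0, 0, 0, 0, 0, 0, 0, 0, 0])

```text
time: 26.2
tcp_pos: [0.4899, -0.0679, 0.1083]
ee_rot: [0.0, 0.679, 0.734, 0.0]
contact_force: [-0.1, -0.7, -0.6]
opening: 0.0003
grasp_force: 0.0
```

Emit:
send_rows(steps=[0, 0, 0.002, 0, 0, 0, 0, 0, 0, 0, 0, 0])

```text
time: 26.45
tcp_pos: [0.4898, -0.068, 0.1063]
ee_rot: [0.0, 0.679, 0.734, 0.0]
contact_force: [-0.9, 0.3, 0.5]
opening: -0.0002
grasp_force: 0.0
```

Emit:
send_rows(steps=[0, 0, 0.002, 0, 0, 0, 0, 0, 0, 0, 0, 0])

```text
time: 26.7
tcp_pos: [0.4898, -0.068, 0.1043]
ee_rot: [-0.0, 0.679, 0.734, 0.0]
contact_force: [0.2, -0.0, 0.3]
opening: 0.0001
grasp_force: 0.1
```

```bash
cat >>h.py <<'E'
def ang(lo=-5,hi=32):
    for n in("scene","side"):
        im=read_camera(n); sat=cv2.cvtColor(im,cv2.COLOR_BGR2HSV)[...,1].astype(np.float32); o=[]
        for d in range(lo,hi,2):
            t=np.radians(d); ys=np.r_[np.linspace(-.044,-.034,10),np.linspace(.012,.044,20)]
            uv=proj(n,tow(C,np.c_[np.full(30,.062-.12*np.cos(t)),ys,np.full(30,.105+.12*np.sin(t))])).astype(np.float32)
            o.append((d,int(cv2.remap(sat,uv[None,:,0],uv[None,:,1],1).mean())))
        print(n,o)
E
python3 - <<'E'
from h import *
st(); ang()
E
```

```text
t 26.7 cradle [-0.0544 -0.0197  0.1043] toolx deg 90.06 z [ 0.  0. -1.] F [ 0.2 -0.   0.3] op 0.0001
scene [(-5, 72), (-3, 72), (-1, 75), (1, 83), (3, 88), (5, 69), (7, 39), (9, 27), (11, 26), (13, 28), (15, 38), (17, 52), (19, 60), (21, 49), (23, 28), (25, 15), (27, 12), (29, 12), (31, 11)]
side [(-5, 116), (-3, 116), (-1, 117), (1, 115), (3, 113), (5, 101), (7, 58), (9, 34), (11, 31), (13, 51), (15, 107), (17, 122), (19, 121), (21, 109), (23, 78), (25, 68), (27, 75), (29, 86), (31, 84)]
```

Emit:
send_rows(steps=[0, 0, 0.001, 0, 0, 0, 0, 0, 0.001, 0, 0, 0])

```text
time: 27.05
tcp_pos: [0.4897, -0.068, 0.1026]
ee_rot: [-0.0, 0.679, 0.734, -0.0]
contact_force: [-2.0, 0.0, 2.6]
opening: 0.0
grasp_force: 1.4
```

Emit:
send_rows(steps=[0, 0, 0.001, 0, 0, 0, 0, 0, 0.001, 0, 0, 0])

```text
time: 27.3
tcp_pos: [0.4896, -0.068, 0.1004]
ee_rot: [-0.0, 0.679, 0.734, -0.0]
contact_force: [-1.5, 0.2, 2.8]
opening: -0.0001
grasp_force: 1.4
```

Emit:
send_rows(steps=[0, 0, 0.001, 0, 0, 0, 0, 0, 0.001, 0, 0, 0])

```text
time: 27.55
tcp_pos: [0.4898, -0.068, 0.0985]
ee_rot: [-0.0, 0.679, 0.734, -0.0]
contact_force: [-0.9, -0.6, 2.5]
opening: -0.0001
grasp_force: 1.3
```

Emit:
send_rows(steps=[0, 0, 0.001, 0, 0, 0, 0, 0, 0.001, 0, 0, 0])

```text
time: 27.8
tcp_pos: [0.4898, -0.0679, 0.0964]
ee_rot: [-0.0, 0.679, 0.734, -0.0]
contact_force: [-2.3, -0.1, 3.0]
opening: 0.0001
grasp_force: 1.4
```

Emit:
send_rows(steps=[0, -0.001, 0.001, 0, 0, 0, 0, 0, 0.001, 0, 0, 0])

```text
time: 28.05
tcp_pos: [0.4894, -0.068, 0.0946]
ee_rot: [0.0, 0.679, 0.734, 0.0]
contact_force: [0.5, 0.4, 2.6]
opening: 0.0
grasp_force: 1.1
```

Emit:
send_rows(steps=[0, 0, 0.001, 0, 0, 0, 0, 0, 0.001, 0, 0, 0])

```text
time: 28.3
tcp_pos: [0.489, -0.0681, 0.0925]
ee_rot: [0.0, 0.679, 0.734, 0.0]
contact_force: [-0.2, 0.5, 2.1]
opening: -0.0002
grasp_force: 1.1
```

Emit:
send_rows(steps=[0, 0, 0.001, 0, 0, 0, 0, 0, 0.001, 0, 0, 0])

```text
time: 28.55
tcp_pos: [0.4887, -0.068, 0.0904]
ee_rot: [-0.0, 0.679, 0.734, -0.0]
contact_force: [-0.9, 1.2, 1.3]
opening: 0.0
grasp_force: 1.2
```

Emit:
send_rows(steps=[0, 0, 0.001, 0, 0, 0, 0, 0, 0.001, 0, 0, 0])

```text
time: 28.8
tcp_pos: [0.4885, -0.0681, 0.0885]
ee_rot: [-0.0, 0.679, 0.734, -0.0]
contact_force: [-1.6, 0.1, 4.9]
opening: 0.0002
grasp_force: 2.6
```

Emit:
send_rows(steps=[0, 0, 0.001, 0, 0, 0, 0, 0, 0.001, 0, 0, 0])

```text
time: 29.05
tcp_pos: [0.4883, -0.0681, 0.0868]
ee_rot: [-0.0, 0.679, 0.734, -0.0]
contact_force: [-3.1, -0.5, 7.8]
opening: -0.0004
grasp_force: 4.0
```

```bash
python3 - <<'E'
from h import *
st(); ang(-9,20)
E
```

```text
t 29.05 cradle [-0.0559 -0.0197  0.0868] toolx deg 90.07 z [-0.001 -0.    -1.   ] F [-3.1 -0.5  7.8] op -0.0004
scene [(-9, 73), (-7, 75), (-5, 81), (-3, 76), (-1, 39), (1, 26), (3, 23), (5, 29), (7, 42), (9, 41), (11, 31), (13, 25), (15, 20), (17, 18), (19, 29)]
side [(-9, 118), (-7, 117), (-5, 107), (-3, 75), (-1, 43), (1, 34), (3, 34), (5, 61), (7, 105), (9, 110), (11, 103), (13, 103), (15, 86), (17, 71), (19, 66)]
```

Emit:
send_rows(steps=[0, 0, -0.001, 0, 0, 0, 0, 0, -0.001, 0, 0, 0, 0, 0, -0.002, 0, 0, 0])

```text
time: 29.52
tcp_pos: [0.4886, -0.0679, 0.0903]
ee_rot: [-0.0, 0.679, 0.734, -0.0]
contact_force: [0.1, 0.7, 0.7]
opening: 0.0004
grasp_force: 0.0
```

Emit:
send_rows(steps=[0, 0, -0.01, 0, 0, 0, 0, 0, -0.04, 0, 0, 0, 0, 0, -0.06, 0, 0, 0, 0, 0, -0.04, 0, 0, 0, -0.06, -0.03, 0, 0, 0, 0, 0, 0, 0, 0, 0, 0, 0, 0, 0, 0, 0, 0])

```text
time: 30.4
tcp_pos: [0.465, -0.1259, 0.2408]
ee_rot: [-0.0, 0.68, 0.733, 0.0]
contact_force: [-0.1, 0.3, -0.4]
opening: 0.0002
grasp_force: 0.0
```

```bash
python3 - <<'E'
from h import *
st(); ang(-9,20)
s=cv2.imread("pics/n_side.png"); im=read_camera("side"); 
# pin -y handle end & stop check: compare side images before/after around the pin end
d=cv2.absdiff(s,im).max(2)[225:265,250:320]; print("pin end diff",int((d>40).sum()))
a=cv2.imread("pics/scene0.png"); b=read_camera("scene"); d=cv2.absdiff(a,b).max(2)>50
for n,(u,v,r) in dict(bowl=(132,258,30),spat=(220,340,40),mill=(405,168,18),jar=(386,220,18),can=(352,262,18)).items(): print(n,int(d[v-r:v+r,u-r:u+r].sum()))
E
```

```text
t 30.4 cradle [-0.0835 -0.0756  0.2408] toolx deg 89.98 z [ 0.  0. -1.] F [-0.1  0.3 -0.4] op 0.0002
scene [(-9, 73), (-7, 73), (-5, 79), (-3, 79), (-1, 43), (1, 28), (3, 24), (5, 28), (7, 52), (9, 93), (11, 123), (13, 130), (15, 131), (17, 131), (19, 131)]
side [(-9, 119), (-7, 116), (-5, 110), (-3, 81), (-1, 46), (1, 35), (3, 32), (5, 52), (7, 100), (9, 112), (11, 110), (13, 105), (15, 98), (17, 104), (19, 107)]
pin end diff 150
bowl 239
spat 0
mill 0
jar 0
can 0
```

```bash
python3 - <<'E'
from h import *
s=cv2.imread("pics/n_side.png"); im=read_camera("side")
def mt(a,b,u,v,r):
    t=a[v-r:v+r,u-r:u+r]; m=cv2.matchTemplate(b[v-r-6:v+r+6,u-r-6:u+r+6],t,cv2.TM_CCOEFF_NORMED); _,q,_,l=cv2.minMaxLoc(m); return l[0]-6,l[1]-6,round(q,3)
e=proj("side",tow(C,[0,-.165,.055]))[0].round().astype(int); print(e,"pin end",mt(s,im,e[0],e[1],9))
a=cv2.imread("pics/scene0.png"); b=read_camera("scene"); a2=cv2.imread("pics/side0.png")
print("bowl",mt(a,b,132,258,30),mt(a2,im,297,325,34))
E
```

```text
[302 233] pin end (0, 0, 0.993)
bowl (0, 0, 0.952) (0, 0, 0.893)
```

Pin unmoved, bowl unmoved, and the hold-down stays at about 2.5°. Handing in.

```bash
python3 -c "
from bench import *
print(hand_in())"
```

```text
the job is handed in; nothing more can be done
None
```

I handed the job in at about 30 s. The pin settled by itself in the vee with its handle end against the rubber buffer. The hold-down's foot bears on it with an estimated 6–7 N after I let go. The bowl, spatula, mill, jar and can show no movement; I did not check the cutter.

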